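# Pass the small medicine bottle through the pharmacy hatch

### The job

Stand the smallest of the three amber bottles from the blue tray upright on the floor of the hatch chamber, setting it down rather than dropping it, through the open outer door on top. Then slide the outer door fully shut, and only after that slide the inner door on the far side fully open, so that a colleague can take the bottle out there. The two doors must never be open at the same time.

Things in the scene. Friction and masses are not known exactly. Their poses are not given: they have to be found in the camera images.
- vial_mid (a point): Centre (half-way up) of the bottle to pass: short amber glass bottle, white cap, 40 mm diameter, 64 mm tall, 80 g, z up; stands in a blue tray (320 x 130, floor 4, rim 14 mm high). In a row with it along the tray's length, which lies along world x within 10 degrees, stand in any order, centres 100 mm apart, a slim one (38 mm diameter, 95 tall) and a wide one (58, 86 tall).
- hatch: Fixed white hatch box. Origin: on the work surface under the chamber's centre; x points to the far, inner side, y left, the way both doors open, z up. Chamber x -70 to 79 mm, y -65 to 65, floor 10 mm high, open top 84 mm high under the outer door. Left of it (y to 223) a housing, 82 high. Front top rail 90 high. Clear screen on the right (x 60, y -360 to -200, 200 high). Far tray to x 280.
- outer_door (a joint): Outer door: flat window panel 148 x 146 mm sliding level on top of the hatch, upper face 90 mm above the work surface. 0 = shut over the chamber, grows in m as it slides along hatch +y, 0.14 = fully open (stop). Starts at 0.115 to 0.14. About 1.5 N of friction; stays where left.
- inner_door (a joint): Inner door: upright window panel 146 mm wide on the far face of the hatch (hatch x 83 mm, 10 to 88 mm high), sliding sideways. 0 = shut (as it starts), grows in m as it slides along hatch +y, 0.13 = fully open (stop). About 1.5 N of friction; stays where left.
- outer_handle (a point): Centre of the outer door's handle, moving with it: black upright fin 14 mm thick along hatch y, 36 mm long along hatch x, 40 mm tall (90 to 130 mm above the work surface). At hatch x -20, y 45 mm when shut. Axes as the hatch's. A pinch from above closes along hatch y.
- inner_handle (a point): Centre of the inner door's handle, moving with it: black upright fin 14 mm thick along hatch y, 36 mm long along hatch x, 40 mm tall (90 to 130 mm above the work surface), on a ledge at the door's top. At hatch x 102, y 0 mm when shut. Axes as the hatch's. A pinch from above closes along hatch y.
Not all that is in view belongs to the job. What is shaped like the part that bears vial_mid but purple or yellow is not meant.

How it is judged:
By the outcome, as a careful person would: the job done as asked, in the order asked, and still so for the second after the job is handed in, with the robot touching nothing.
It also fails if it takes over 67 s, if anything falls off the work surface, if the arm or the gripper's body presses on something with over 40 N, if the wrist force passes 120 N, or if a joint passes its speed limit or range.

### The arm

A 6-joint arm with a two-finger parallel gripper is mounted at the origin on the work surface. World frame = base frame: x ahead of the robot, y to its left, z up, the work surface at z = 0. Lengths are in m, angles in rad, forces in N, time in s.
With the tool pointing down it reaches from about 0.275 to 1 m from the base axis. Payload 8.4 kg.
Tool frame: the origin (TCP) lies on the centre line of the jaws, within the pads' length; the fingertips stand 17 mm ahead of it and the grasp point (between the pads) lies 2 mm behind it (bot.tcp_to_tips is the y of the fingertips in the tool frame, in m); y points along the fingers, z is the direction in which the jaws open and shut, and the axes are right-handed (so a half turn about y gives the same grasp; the last joint's range is limited). The gripper opens to 85 mm and grips with 20 to 120 N. Pads are 22 mm wide; open, the fingers measure 114 mm over their backs; the gripper's body (76 mm by 85 mm) begins 54 mm behind the grasp point. The pads swing forward as they close: fully open they stand 13 mm farther back than shut.
Start: joints at [1.123, 0.353, 1.633, -0, 1.155, -0.002], TCP at [0.269, 0.564, 0.248] pointing down, gripper open.
Joint ranges: [-2.63, 2.63], [-0.92, 2.1], [0.06, 2.66], [-1.3, 4.44], [0, 2.69], [-3.02, 3.02]. Speed limits (rad/s): [2.22, 2.22, 2.79, 3.14, 3.14, 3.14].

### API

Orientations are given as a unit quaternion [x, y, z, w].
In Python, from workcell import bot, hand, kinematics, get_obs, vision, hand_in gives the robot as it stands. The module is installed in compiled form; this text tells all that it offers. Calls block until the motion is done:
- bot.reach(position, orientation): joint-space move of the TCP to a pose.
- bot.servo_line(position, ori=None, velocity=0.15): straight line of the TCP; ori=None keeps the orientation; velocity is the mean speed in m/s.
- bot.goto_joints(angles): joint-space move.
- hand.move_gripper(opening, strength=None): finger opening in m; strength is the grip in N (None keeps the last); returns when the fingers have stopped.
- bot.dwell(seconds).
- kinematics.solve_ik(position, orientation): joint angles nearest the present ones, or None.
- get_obs(): the state.
- vision.read_camera(name): name is "side" or "top" or "wrist"; returns a dict with "frame" (420x560x3 uint8, red, green, blue), "intrinsics" (3x3 intrinsics, pixels), "dist" ([k1, k2, p1, p2, k3] as OpenCV has them; the pictures are not rectified), "view" (4x4, takes a point from world to camera coordinates). Camera axes: x right, y down, z forward; pixel columns grow to the right and rows downward; lengths in m; the calibration is good to about 2 mm. A picture is of the moment at which its call begins. There is no depth.
A pose or a line that the arm cannot do raises bot.IKError and nothing moves.
- hand_in(): hands the job in, once; it reports no verdict.
The state is a dict: "time_s": time; "joint_pos": joint angles; "joint_vel": joint speeds; "joint_efforts": joint torques, N m; "position": TCP position; "orientation": TCP orientation; "wrist_force": force on the tool from outside, world axes, zero at the start; "ft_torque": the same for the moment, N m; "gripper_width": finger opening in m.
Only numpy, scipy, OpenCV 4.12 (cv2) and the standard library are available. Lean on these libraries where they do the work, as an engineer would, in place of code of your own. Each camera call takes 0.05 s, during which the arm holds its last target.

## Working session

There is one attempt and no reset: what is moved stays moved. The work goes in short steps, each a Python script; the robot and the scene stay as the last script left them, time stands still between calls to the robot, and variables do not carry over. Pictures are saved under pics/ and viewed, and the job is handed in when it is done.

```bash
mkdir -p pics
python3 - <<'E'
from workcell import bot, hand, kinematics, get_obs, vision
import cv2
o=get_obs(); print(o)
for n in ("side","top","wrist"):
    c=vision.read_camera(n); cv2.imwrite(f"pics/{n}0.png",c["frame"][:,:,::-1])
    print(n,c["intrinsics"].tolist(),c["dist"],c["view"].tolist())
print(bot.tcp_to_tips)
E
```

```text
{'time_s': 0.0, 'joint_pos': array([ 1.12259041e+00,  3.53673640e-01,  1.63414187e+00,  1.40140805e-05,
        1.15521566e+00, -2.39958649e-03]), 'joint_vel': array([-1.47749015e-03, -1.03252532e-05, -7.63378579e-04,  4.09421573e-04,
       -5.18131944e-04,  5.15228430e-04]), 'joint_efforts': array([ 7.13253685e-04, -6.05248690e+01, -3.42073131e+01, -3.39630412e-05,
        9.56898060e-03,  2.37717319e-05]), 'position': array([0.26928618, 0.56349891, 0.24754244]), 'orientation': array([ 0.69010691, -0.15643431,  0.15619824, -0.68911746]), 'wrist_force': array([ 0.448276  , -1.04495443,  0.27666591]), 'ft_torque': array([ 0.01393338, -0.01035599, -0.02673647]), 'gripper_width': 0.08551232894336003}
side [[502.8552234723692, 0.0, 288.11446055911455], [0.0, 502.8552234723692, 212.85642439033816], [0.0, 0.0, 1.0]] [-0.18478595  0.          0.          0.          0.        ] [[0.8377534588447481, -0.5457323092612342, -0.01858463941167068, -0.38926837171344864], [-0.2833179342947071, -0.4053223349382344, -0.8691632487094687, 0.24977501435687413], [0.46679769740289134, 0.7334098795548218,
[... 278 characters left out ...]
6306, -0.0117697301101432, 0.060441975204327376], [-0.9948699967114704, 0.018204866962412868, -0.099510162607648, 0.4851487833616176], [0.09970295551039791, 0.010005981788798508, -0.9949669346219169, 0.8998078130169369], [0.0, 0.0, 0.0, 1.0]]
wrist [[296.214985806889, 0.0, 278.7262503601833], [0.0, 296.214985806889, 211.24768485047144], [0.0, 0.0, 1.0]] [-0.0546934  0.         0.         0.         0.       ] [[0.4299978346655177, 0.9028296777039253, -0.0006597272117603874, -0.6257288289424802], [0.8557390920727602, -0.4073364946249776, 0.3190416688226239, -0.041079828106622494], [0.28777155606740457, -0.13775178112700892, -0.9477404593636817, 0.3799022456943767], [0.0, 0.0, 0.0, 1.0]]
0.017
```

View pics/side0.png

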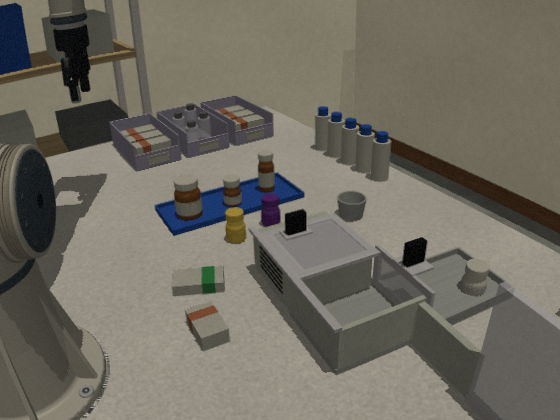

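View pics/top0.png

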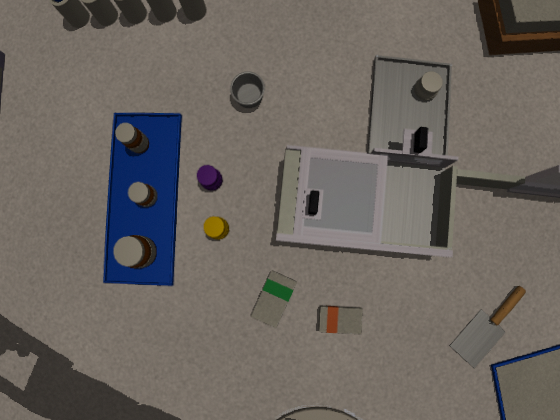

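View pics/wrist0.png

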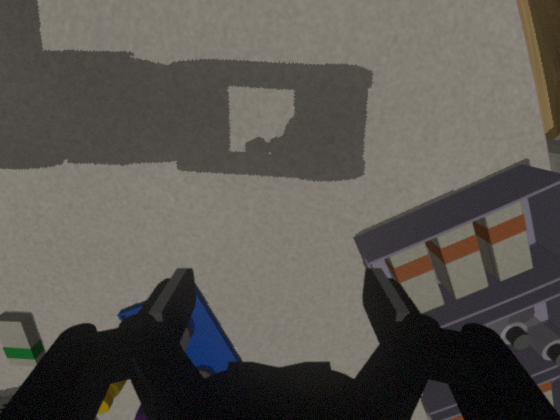

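The top view shows the tray on the left, with caps at (128,132), (141,194) and (130,252). The middle one, (141,194), is the short bottle; the side view agrees (short bottle at 232,190). The outer door handle is at (314,203) and the inner one at (421,140). I'll enlarge the views to measure.

Run:
```python
import cv2
a=cv2.imread("pics/top0.png")
cv2.imwrite("pics/topz.png",cv2.resize(a[40:265,265:465],None,fx=2.6,fy=2.6,interpolation=cv2.INTER_CUBIC))
cv2.imwrite("pics/topt.png",cv2.resize(a[100:300,90:240],None,fx=2.9,fy=2.9,interpolation=cv2.INTER_CUBIC))
```

```text
(no output)
```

View pics/topz.png

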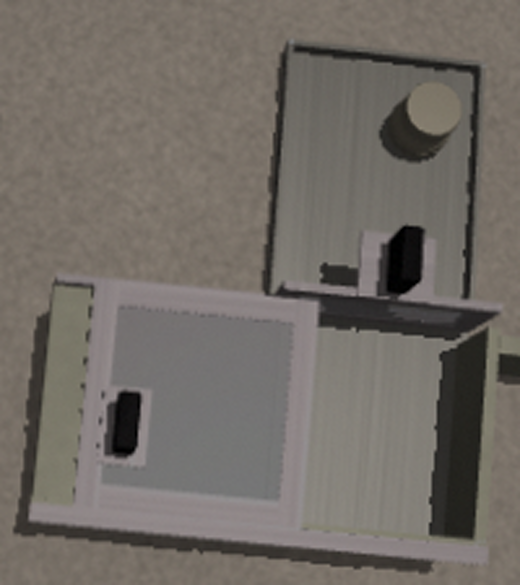

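View pics/topt.png

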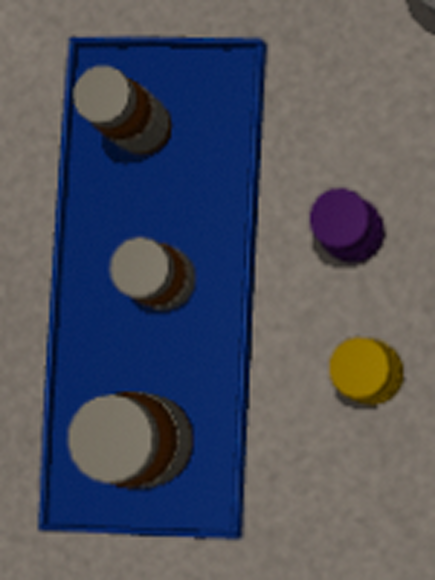

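```bash
cat > hlp.py <<'E'
import numpy as np, cv2
def ray(c,uv):
    p=cv2.undistortPoints(np.array([[uv]],float),c["intrinsics"],np.array(c["dist"]))[0,0]
    V=np.array(c["view"]);R=V[:3,:3]
    return -R.T@V[:3,3], R.T@np.array([p[0],p[1],1.])
def onz(c,uv,z):
    o,d=ray(c,uv); return o+d*(z-o[2])/d[2]
def tri(c1,u1,c2,u2):
    o1,d1=ray(c1,u1);o2,d2=ray(c2,u2);d1/=np.linalg.norm(d1);d2/=np.linalg.norm(d2)
    s=np.linalg.lstsq(np.c_[d1,-d2],o2-o1,rcond=None)[0]
    a,b=o1+s[0]*d1,o2+s[1]*d2
    return (a+b)/2,np.linalg.norm(a-b)
def proj(c,P):
    V=np.array(c["view"]);r,_=cv2.Rodrigues(V[:3,:3])
    return cv2.projectPoints(np.array(P,float).reshape(-1,3),r,V[:3,3],c["intrinsics"],np.array(c["dist"]))[0][:,0]
def blob(mask,roi):
    x0,y0,x1,y1=roi; m=np.zeros_like(mask);m[y0:y1,x0:x1]=mask[y0:y1,x0:x1]
    n,l,s,ce=cv2.connectedComponentsWithStats(m.astype(np.uint8))
    i=1+np.argmax(s[1:,4]); return ce[i],s[i],l==i
E
python3 - <<'E'
from workcell import vision
from hlp import *
t=vision.read_camera("top");s=vision.read_camera("side")
ft=t["frame"].astype(int);fs=s["frame"].astype(int)
bt=ft.max(2)<28;bs=fs.max(2)<28
for n,rt,rs in (("outer",(300,180,330,225),(280,205,312,240)),("inner",(408,120,435,158),(398,234,432,270))):
    a,sa,_=blob(bt,rt);b,sb,_=blob(bs,rs)
    print(n,a,sa,b,sb,"z.11:",onz(t,a,.11),"side",onz(s,b,.11),"tri",tri(t,a,s,b))
for n,roi,z in (("vial",(125,178,160,212),.068),("slim",(112,118,145,156),.099),("wide",(108,230,160,272),.09)):
    x0,y0,x1,y1=roi
    m=(ft.min(2)>100)&(ft.max(2)-ft.min(2)<60)
    a,sa,mm=blob(m,roi);cn=max(cv2.findContours(mm.astype(np.uint8),0,2)[0],key=len)
    print(n,a,sa,cv2.minEnclosingCircle(cn),onz(t,a,z), ft[int(a[1]),int(a[0])])
# tray corners at z .014 , hatch edges (zoom coords -> full)
Z=lambda u,v:(265+u/2.6,40+v/2.6)
T=lambda u,v:(90+u/2.9,100+v/2.9)
print("tray",[onz(t,T(*p),.014)[:2].round(4) for p in ((71,38),(265,40),(241,537),(40,530))])
for n,p,q,z in (("frontrail near",(30,521),(487,562),.09),("frontrail far",(33,506),(487,545),.09),("door left",(105,285),(80,505),.09),("door right",(318,300),(300,525),.09),("innerpanel top",(285,285),(500,308),.088),("door far",(105,283),(318,299),.09)):
    P,Q=onz(t,Z(*p),z),onz(t,Z(*q),z); d=Q-P; print(n,P[:2].round(4),Q[:2].round(4),np.linalg.norm(d).round(4),np.degrees(np.arctan2(d[1],d[0])).round(2))
E
```

```text
outer [313.04830918 202.3236715 ] [308 191  11  24 207] [295.38405797 221.96618357] [286 210  20  25 414] z.11: [0.48263543 0.0032951  0.11      ] side [0.48422232 0.00358831 0.11      ] tri (array([0.48311604, 0.00301723, 0.11054847]), np.float64(0.001228953702238652))
inner [420.10884354 139.70408163] [414 127  13  26 294] [414.17964072 251.64071856] [403 238  24  29 501] z.11: [ 0.58394967 -0.1773507   0.11      ] side [ 0.58532536 -0.17747731  0.11      ] tri (array([ 0.58434814, -0.17763516,  0.11029626]), np.float64(0.0011176185849820594))
vial [141.21705426 192.        ] [136 183  11  18 129] ((139.5, 191.5), 8.631438255310059) [0.51063597 0.29795144 0.068     ] [123 116 102]
slim [130.83333333 134.44444444] [128 131   6   8  18] ((131.0, 134.5), 4.031229019165039) [0.605715   0.30901767 0.099     ] [121 114 100]
wide [133.91287879 250.58333333] [127 237  15  28 264] ((129.5, 250.5370330810547), 13.546372413635254) [0.40904568 0.30339535 0.09      ] [123 115 102]
tray [array([0.6697, 0.3692]), array([0.6635, 0.2398]), array([0.3473, 0.2538]), array([0.3519, 0.3839])]
frontrail near [0.4228 0.0639] [ 0.3903 -0.2288] 0.2945 -96.34
frontrail far [0.4323 0.0619] [ 0.4012 -0.2292] 0.2928 -96.1
door left [0.574  0.0131] [0.4324 0.032 ] 0.1429 172.38
door right [ 0.562  -0.1249] [ 0.4169 -0.1077] 0.1461 173.27
innerpanel top [ 0.5726 -0.104 ] [ 0.5558 -0.2465] 0.1435 -96.71
door far [0.5753 0.0131] [ 0.5627 -0.1249] 0.1385 -95.24
```

Run:
```python
from workcell import vision
from hlp import *
t=vision.read_camera("top");s=vision.read_camera("side")
T=lambda u,v:(90+u/2.9,100+v/2.9)
for p,z in (((140,268),.068),((102,95),.099),((111,438),.09)): print(onz(t,T(*p),z))
f=t["frame"].astype(int)
m=(f[:,:,0]-f[:,:,2]<40)&(f[:,:,0]>88)
a,sa,mm=blob(m,(125,178,152,212)); cn=max(cv2.findContours(mm.astype(np.uint8),0,2)[0],key=len)
c,r=cv2.minEnclosingCircle(cn);print(a,sa,c,r,onz(t,c,.068))
im=s["frame"][:,:,::-1][150:240,160:320]
cv2.imwrite("pics/sidez.png",cv2.resize(im,None,fx=5,fy=5,interpolation=cv2.INTER_CUBIC))
```

```text
[0.51002394 0.30320161 0.068     ]
[0.60901912 0.31910425 0.099     ]
[0.40837081 0.31317727 0.09      ]
[137.60655738 191.69836066] [128 182  20  20 305] (137.69903564453125, 191.8058319091797) 9.981253623962402 [0.5111096  0.30424936 0.068     ]
```

View pics/sidez.png

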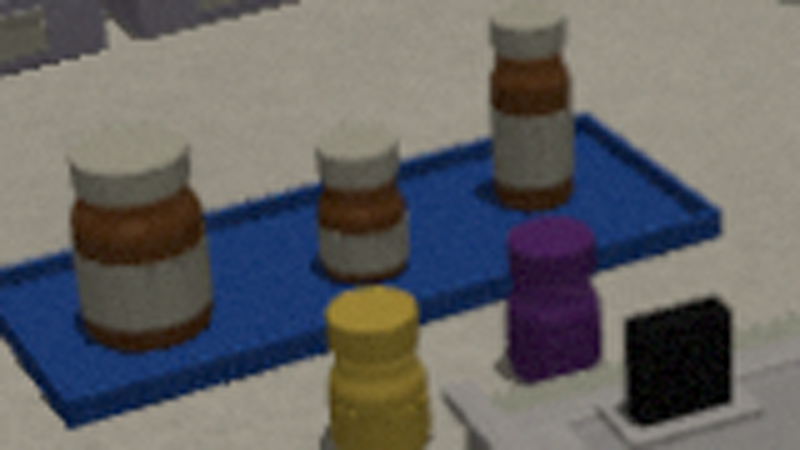

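```bash
cat >> hlp.py <<'E'
from scipy.spatial.transform import Rotation
YAW=np.radians(-6.7); H0=np.array([0.4830,-0.1656])
def down(phi):
    c,s=np.cos(phi),np.sin(phi)
    return Rotation.from_matrix(np.array([[s,-c,0],[0,0,-1],[c,s,0]]).T).as_quat()
def hw(x,y,z):
    c,s=np.cos(YAW),np.sin(YAW); return np.array([H0[0]+c*x-s*y,H0[1]+s*x+c*y,z])
def wh(p):
    c,s=np.cos(YAW),np.sin(YAW); d=np.asarray(p)[:2]-H0; return np.array([c*d[0]+s*d[1],-s*d[0]+c*d[1]])
E
python3 - <<'E'
from workcell import vision,kinematics,get_obs
from hlp import *
t=vision.read_camera("top");s=vision.read_camera("side")
print(tri(t,(138,192.1),s,(231.6,178)), onz(s,(231.6,178),.068))
print("zdir",Rotation.from_quat(get_obs()["orientation"]).as_matrix().round(2)[:,2])
V=np.array([.5105,.3035])
for dphi in (0,np.pi):
    for n,p,ph in (("v",[*V,.04],YAW),("vup",[*V,.2],YAW),("place",hw(0,-.01,.046),YAW),("placeup",hw(0,-.01,.2),YAW),("oh",hw(-.02,.167,.115),YAW+np.pi/2),("oh0",hw(-.02,.045,.115),YAW+np.pi/2),("ih",hw(.102,0,.115),YAW+np.pi/2),("ih1",hw(.102,.13,.2),YAW+np.pi/2)):
        q=kinematics.solve_ik(p,down(ph+dphi)); print(n,dphi>0,None if q is None else np.round(q,2))
E
```

```text
(array([0.51211299, 0.30301611, 0.06784635]), np.float64(0.003355198714894128)) [0.51347031 0.30196474 0.068     ]
zdir [ 0.43  0.9  -0.  ]
v False [ 0.53  0.57  1.84 -0.    0.73  0.65]
vup False [ 0.53  0.35  1.75 -0.    1.04  0.65]
place False [-0.35  0.47  2.02 -0.    0.65 -0.24]
placeup False [-0.35  0.23  1.92 -0.    0.99 -0.24]
oh False [ 0.    0.32  2.05 -0.    0.78 -1.45]
oh0 False [-0.25  0.32  2.04 -0.    0.78 -1.7 ]
ih False [-0.3   0.48  1.77 -0.    0.89 -1.75]
ih1 False [-0.08  0.37  1.73 -0.    1.04 -1.54]
v True [ 0.53  0.57  1.84 -0.    0.73 -2.49]
vup True [ 0.53  0.35  1.75 -0.    1.04 -2.49]
place True [-0.35  0.47  2.02 -0.    0.65  2.91]
placeup True [-0.35  0.23  1.92 -0.    0.99  2.91]
oh True [ 0.    0.32  2.05 -0.    0.78  1.69]
oh0 True [-0.25  0.32  2.04 -0.    0.78  1.44]
ih True [-0.3   0.48  1.77 -0.    0.89  1.39]
ih1 True [-0.08  0.37  1.73 -0.    1.04  1.6 ]
```

Run:
```python
from workcell import bot,hand,vision,get_obs
from hlp import *
bot.reach([.5115,.3033,.17],down(YAW)); print(get_obs()["time_s"])
hand.move_gripper(.06); o=get_obs();print(o["time_s"],o["position"],o["gripper_width"])
c=vision.read_camera("wrist"); f=c["frame"][:,:,::-1].copy()
for p in proj(c,[[.5115,.3033,.068]]): cv2.drawMarker(f,tuple(int(v) for v in p),(0,255,0),0,14); print(p)
cv2.imwrite("pics/w1.png",f)
```

```text
1.8167
2.1917 [0.5112914  0.30375246 0.17008544] 0.059829016255319764
[279.56809017 220.03408481]
```

View pics/w1.png

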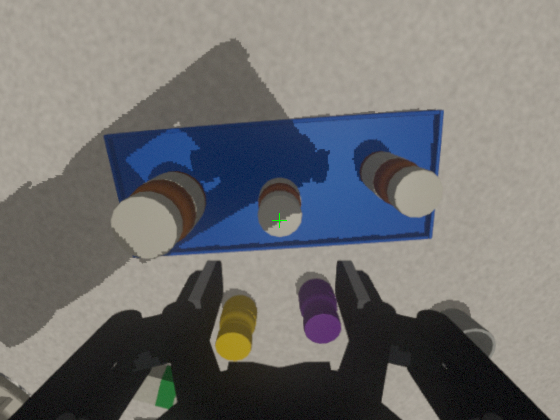

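The wrist view shows the short bottle between wide (left) and slim (right), its cap at (280,220), which matches the projected marker. I'll descend and grasp.

Run:
```python
from workcell import bot,hand,vision,get_obs
from hlp import *
bot.servo_line([.5113,.3035,.039],down(YAW),velocity=.12); print(get_obs()["wrist_force"])
hand.move_gripper(.03,strength=35); o=get_obs();print(o["time_s"],o["position"],o["gripper_width"],o["wrist_force"])
bot.servo_line([.5113,.3035,.215],velocity=.15)
o=get_obs();print(o["time_s"],o["position"],o["gripper_width"],o["wrist_force"])
for n in("wrist","side"):
    cv2.imwrite(f"pics/{n}2.png",vision.read_camera(n)["frame"][:,:,::-1])
```

```text
[-0.03258628 -0.07548078 -0.30240073]
3.8083 [0.51180748 0.30377994 0.04006656] 0.038486828204493874 [-1.12196064 -1.22923017  5.26881877]
5.1333 [0.51078933 0.30321489 0.21402428] 0.038609362551778735 [-1.07432591  0.49522957 -0.86168767]
```

View pics/side2.png

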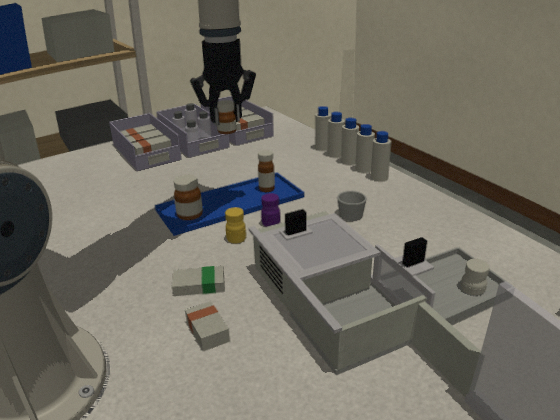

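View pics/wrist2.png

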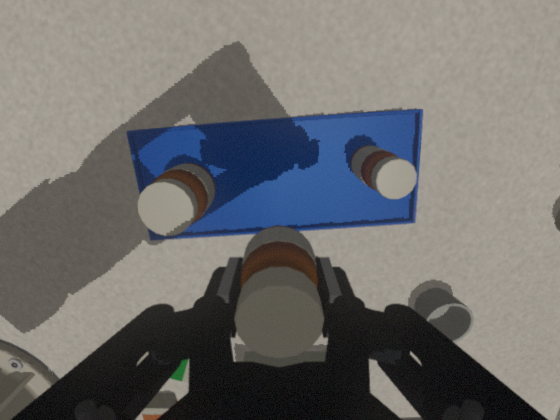

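The bottle is held upright between the pads in both views (wrist ~(280,290), side ~(227,118)). Next is carrying it over the chamber.

Run:
```python
from workcell import bot,hand,vision,get_obs
from hlp import *
p=hw(.0,-.010,.215)
bot.servo_line(p,down(YAW),velocity=.22)
bot.servo_line(hw(0,-.010,.14),velocity=.15)
o=get_obs();print(o["time_s"],o["position"],wh(o["position"]),o["gripper_width"],o["wrist_force"])
for n in("top","side"):
    cv2.imwrite(f"pics/{n}3.png",vision.read_camera(n)["frame"][:,:,::-1])
```

```text
8.2167 [ 0.48221445 -0.17548008  0.14036415] [ 0.00037253 -0.00990425] 0.03853459684827852 [ 0.03523742 -1.11981756 -0.60521615]
```

View pics/side3.png

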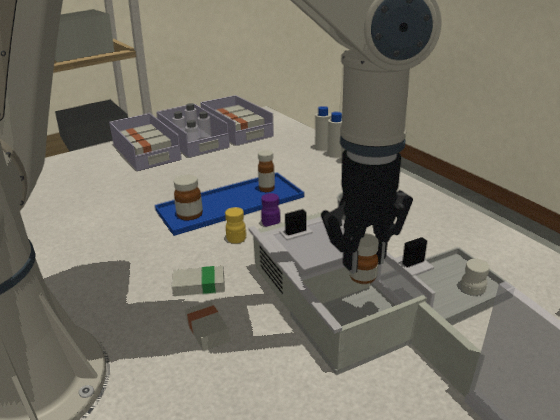

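View pics/top3.png

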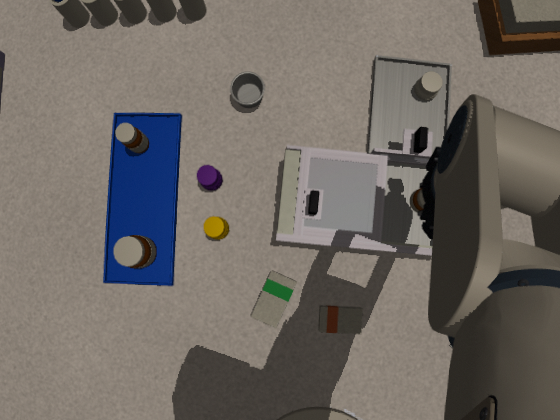

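Run:
```python
from workcell import bot,hand,vision,get_obs
from hlp import *
bot.servo_line(hw(0,-.010,.058),velocity=.1)
b=get_obs()["wrist_force"][2];z=.058;print(get_obs()["wrist_force"])
while z>.042:
    z-=.0015; bot.servo_line(hw(0,-.010,z),velocity=.03)
    o=get_obs();f=o["wrist_force"][2]-b;print(round(z,4),o["position"][2].round(4),f.round(2))
    if f>2.5: break
print(o["time_s"])
cv2.imwrite("pics/side4.png",vision.read_camera("side")["frame"][:,:,::-1])
```

```text
[-0.13848392  0.43672854 -0.1288874 ]
0.0565 0.0569 -0.37
0.055 0.055 -0.95
0.0535 0.0534 -0.95
0.052 0.0519 0.32
0.0505 0.0504 -0.27
0.049 0.0489 -0.73
0.0475 0.0474 -0.65
0.046 0.0461 1.38
0.0445 0.0459 22.44
11.5333
```

View pics/side4.png

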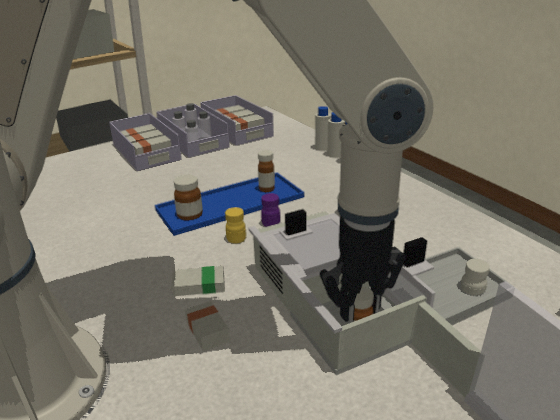

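Contact came at TCP z 0.0459, as predicted, and the side view shows the bottle on the chamber floor at (362,310). I'll release it and retreat.

Run:
```python
from workcell import bot,hand,vision,get_obs
from hlp import *
bot.servo_line(hw(0,-.010,.0458),velocity=.03); print(get_obs()["wrist_force"])
hand.move_gripper(.060); print(get_obs()["wrist_force"])
bot.servo_line(hw(0,-.010,.20),velocity=.15)
o=get_obs();print(o["time_s"],o["position"],o["gripper_width"],o["wrist_force"])
c=vision.read_camera("wrist");f=c["frame"][:,:,::-1].copy()
for p in proj(c,[hw(0,-.01,.074)]): cv2.drawMarker(f,tuple(int(v) for v in p),(0,255,0),0,14)
cv2.imwrite("pics/w5.png",f)
cv2.imwrite("pics/side5.png",vision.read_camera("side")["frame"][:,:,::-1])
```

```text
[-1.12427604  0.76849718  7.04061035]
[-0.06501381 -0.04905568  0.7720112 ]
13.35 [ 0.48126504 -0.17532386  0.19917472] 0.060112339532279124 [0.23732199 0.56949498 0.19771482]
```

View pics/w5.png

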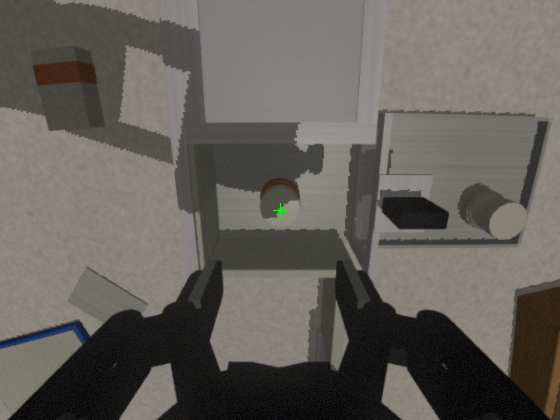

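View pics/side5.png

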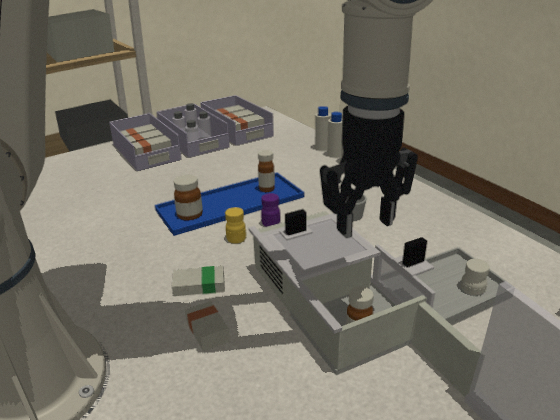

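The bottle stands upright in the chamber, cap at the predicted marker (wrist 280,210; side 361,303). Next is the outer door.

Run:
```python
from workcell import bot,hand,vision,get_obs
from hlp import *
h=wh([.4831,.0030]);print(h)
q=down(YAW+np.pi/2)
bot.reach(hw(-.02,h[1],.20),q)
hand.move_gripper(.045)
bot.servo_line(hw(-.02,h[1],.114),velocity=.12); print(get_obs()["wrist_force"])
hand.move_gripper(.005,strength=30)
o=get_obs();print(o["time_s"],wh(o["position"]),o["gripper_width"],o["wrist_force"])
bot.servo_line(hw(-.02,.050,.114),velocity=.08)
y=.050
while y>.038:
    o=get_obs();p=wh(o["position"]);f=o["wrist_force"];c,s=np.cos(YAW),np.sin(YAW);fy=-s*f[0]+c*f[1]
    print(round(y,4),p.round(4),fy.round(2),o["gripper_width"].round(4))
    if fy>12: break
    y-=.0015; bot.servo_line(hw(-.02,y,.114),velocity=.03)
print(get_obs()["time_s"])
cv2.imwrite("pics/side6.png",vision.read_camera("side")["frame"][:,:,::-1])
```

```text
[-0.01957137  0.16746024]
[ 0.39155057  0.16451569 -0.45925902]
16.1083 [-0.01953959  0.16751106] 0.0135578956635063 [-2.12423239 -0.36892909  6.91504759]Traceback (most recent call last):
  File "<stdin>", line 14, in <module>
AttributeError: 'float' object has no attribute 'round'
```

Run:
```python
from workcell import bot,hand,vision,get_obs
from hlp import *
y=.050
while y>.036:
    o=get_obs();p=wh(o["position"]);f=o["wrist_force"];c,s=np.cos(YAW),np.sin(YAW);fy=-s*f[0]+c*f[1]
    print(round(y,4),p.round(4),round(float(fy),2),round(float(o["gripper_width"]),4),f.round(1))
    if fy>12: break
    y-=.0015; bot.servo_line(hw(-.02,y,.114),velocity=.03)
print(get_obs()["time_s"])
cv2.imwrite("pics/side6.png",vision.read_camera("side")["frame"][:,:,::-1])
```

```text
0.05 [-0.0195  0.0497] -0.92 0.0135 [-1.5 -0.8  6.1]
0.0485 [-0.0194  0.0484] -1.15 0.0136 [-1.7 -1.   6. ]
0.047 [-0.0195  0.0469] -1.51 0.0136 [-1.2 -1.4  7. ]
0.0455 [-0.0194  0.0454] -0.94 0.0136 [-1.2 -0.8  4.9]
0.044 [-0.0195  0.0445] 4.14 0.0136 [0.4 4.1 6.8]
0.0425 [-0.0195  0.0443] 16.24 0.0136 [ 1.6 16.2  8.4]
18.975
```

View pics/side6.png

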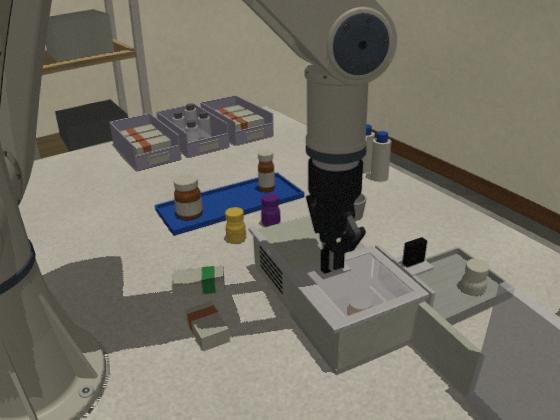

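The outer door met its stop at hatch y = 0.0444 (16 N) and the side view shows it over the chamber with the bottle beneath. I'll release, go to the inner handle, and check the outer door from the top view on the way.

Run:
```python
from workcell import bot,hand,vision,get_obs
from hlp import *
q=down(YAW+np.pi/2)
bot.servo_line(hw(-.02,.0440,.114),velocity=.03)
hand.move_gripper(.045)
bot.servo_line(hw(-.02,.044,.20),velocity=.15)
bot.reach(hw(.102,0,.20),q)
c=vision.read_camera("top");s=vision.read_camera("side");w=vision.read_camera("wrist")
for n,k in (("top7",c),("side7",s),("wrist7",w)):
    f=k["frame"][:,:,::-1].copy()
    cv2.imwrite(f"pics/{n}.png",f)
bs=s["frame"].max(2)<28
b,sb,_=blob(bs,(300,235,355,285)); print(b,sb,onz(s,b,.11),wh(onz(s,b,.11)),proj(s,[hw(-.02,.045,.11),hw(.102,0,.11)]))
print(get_obs()["time_s"])
```

```text
[332.0510397  258.43100189] [321 245  24  28 529] [ 0.46952565 -0.1183919   0.11      ] [-0.01889014  0.04531364] [[331.52606998 258.73310297]
 [413.72676126 251.86099891]]
21.1417
```

View pics/side7.png

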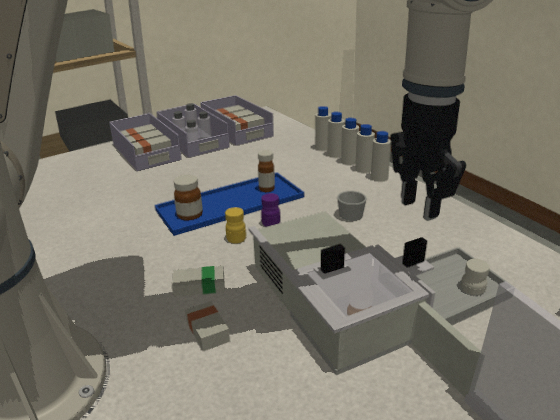

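View pics/wrist7.png

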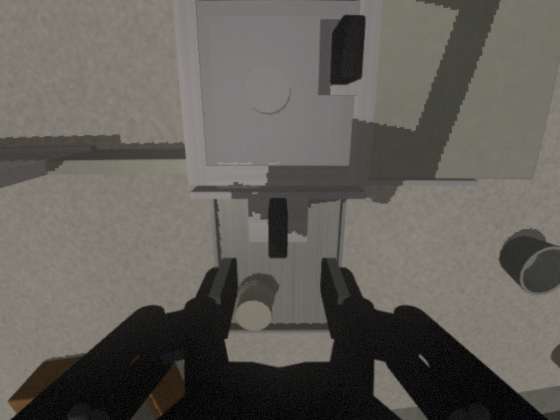

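The outer door is shut: its handle measures at hatch y 0.0453 against 0.045 nominal, and the bottle shows through the window at wrist (267,90). Now the inner door.

Run:
```python
from workcell import bot,hand,vision,get_obs
from hlp import *
c,s=np.cos(YAW),np.sin(YAW)
def st():
    o=get_obs();f=o["wrist_force"];return o,wh(o["position"]),-s*f[0]+c*f[1]
bot.servo_line(hw(.102,0,.114),velocity=.12); print(get_obs()["wrist_force"])
hand.move_gripper(.005,strength=30)
o,p,fy=st();print(o["time_s"],p,o["gripper_width"],o["wrist_force"])
if .010<o["gripper_width"]<.018:
    bot.servo_line(hw(.102,.124,.114),velocity=.08)
    y=.124
    while y<.140:
        o,p,fy=st();print(round(y,4),p.round(4),round(float(fy),2),round(float(o["gripper_width"]),4),o["wrist_force"].round(1))
        if fy<-12: break
        y+=.0015; bot.servo_line(hw(.102,y,.114),velocity=.03)
print(get_obs()["time_s"])
cv2.imwrite("pics/side8.png",vision.read_camera("side")["frame"][:,:,::-1])
```

```text
[0.14420082 1.0535665  0.31167459]
22.3833 [ 0.10251519 -0.00013014] 0.013669296686099237 [-1.46700054  0.65210494  5.40977934]
0.124 [0.1024 0.1242] 1.9 0.0136 [-1.7  2.1  6.3]
0.1255 [0.1024 0.1255] -0.23 0.0138 [-1.3 -0.1  7. ]
0.127 [0.1024 0.127 ] -0.83 0.0134 [-1.4 -0.7  6.6]
0.1285 [0.1024 0.1285] 0.13 0.0133 [-1.   0.2  6.9]
0.13 [0.1024 0.1296] -1.47 0.0136 [-2.3 -1.2  6.9]
0.1315 [0.1024 0.1297] -10.18 0.0137 [ -2.4 -10.    8. ]
0.133 [0.1024 0.1298] -17.91 0.0135 [ -3.5 -17.6   7.2]
25.5833
```

View pics/side8.png

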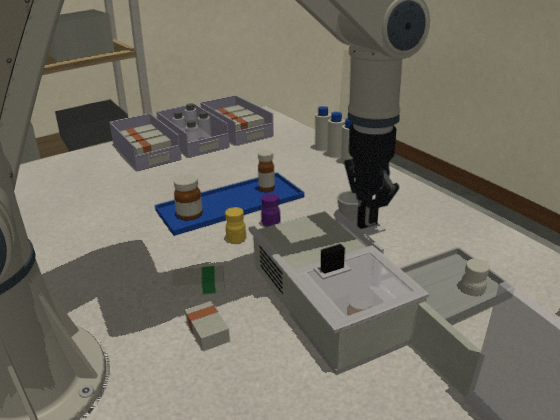

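Inner door reached its stop at 0.130. I'll release, retreat and check.

Run:
```python
from workcell import bot,hand,vision,get_obs
from hlp import *
bot.servo_line(hw(.102,.1305,.114),velocity=.03)
hand.move_gripper(.045)
bot.servo_line(hw(.102,.130,.22),velocity=.15)
bot.reach([.36,.30,.28],down(YAW+np.pi/2))
c=vision.read_camera("top");s=vision.read_camera("side")
for n,k in (("top9",c),("side9",s)): cv2.imwrite(f"pics/{n}.png",k["frame"][:,:,::-1])
for n,h in (("outer",(-.02,.045)),("inner",(.102,.13))):
    for k in (c,s):
        u,v=proj(k,[hw(*h,.11)])[0].astype(int)
        b,sb,_=blob(k["frame"].max(2)<28,(u-18,v-20,u+18,v+20)); print(n,sb[4],wh(onz(k,b,.11)))
o=get_obs();print(o["time_s"],o["wrist_force"])
```

```text
outer 257 [-0.02016556  0.04499008]
outer 529 [-0.01906487  0.04534475]
inner 227 [0.10147254 0.13043735]
inner 419 [0.1026754  0.12979542]
28.825 [ 0.2139832  -0.54953904  0.39817623]
```

View pics/side9.png

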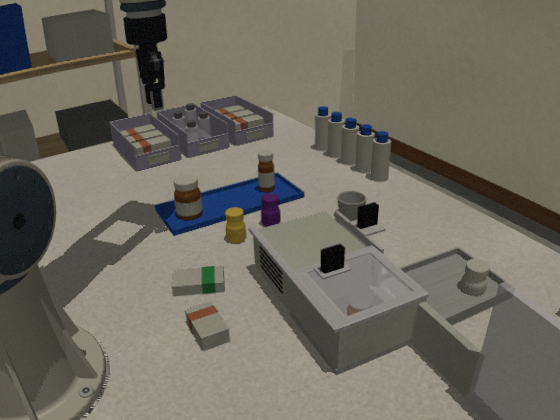

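View pics/top9.png

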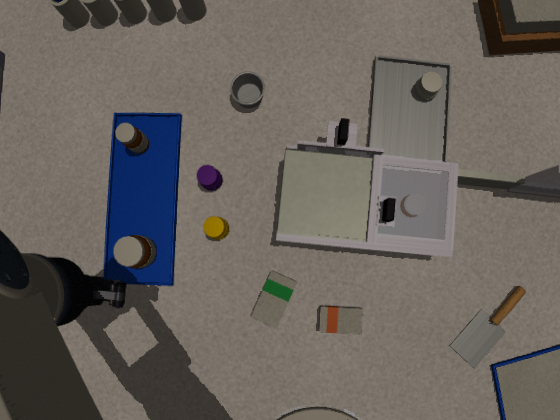

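The top view shows the outer door over the chamber (handle 389,210), the bottle upright beneath it (cap at 411,205), and the inner handle moved to (343,131), fully open. Nothing else has shifted, so I'll hand in.

Run:
```python
from workcell import hand_in
print(hand_in())
```

```text
the job is handed in; nothing more can be done
None
```

The smallest amber bottle now stands upright on the hatch chamber floor. The outer door is shut and the inner door is fully open, and the job was handed in with about 29 s on the clock.

- **Bottle:** I lowered it until it touched the floor, then released it. That last step down pressed at about 22 N, eased to about 7 N before I let go. It was still upright through the window in the last top view.
- **Outer door:** I slid it shut to its stop before touching the inner door, so the two were never open together. The cameras put the handle at hatch y 0.0450 and 0.0453 m, against 0.045 shut.
- **Inner door:** I then slid it open to its stop. The cameras put it at 0.1304 and 0.1298 m, against 0.13 fully open.
- **At hand-in:** the arm was clear of everything, and no other object had visibly moved. The highest wrist force I read was about 22 N.

No check failed. One door script stopped on a print error partway through the closing slide; I carried on from there with no effect on the scene.

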